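# Flip the sample flag to green

### The job

The sample in the vial with the red band has been measured: with your fingertips, swing up the flag on that vial's stand (its thumb lever helps), push it right over its hinge from yellow to green, and press it down until it lies flat on the other side. Do it with light touches: do not lift the stand or push it about, leave the flag of the white-banded vial on yellow, and do not disturb the vials or anything else lying around.

Things in the scene. Friction and masses are not known exactly. Their poses are not given: they have to be found in the camera images.
- stand_red: Loose flag stand (1 kg, rubber feet) holding the red-banded vial; both stands look alike. Grey base: x -85 to 85, y -45 to 90 mm, top 11 mm above the worktop. Origin: on the worktop below the hinge middle; z up; turned up to 0.8 rad either way. Flag lies towards the stand's -x at first, +x when flipped. White vial socket at x 0, y 68 mm; vial cap 84 mm above the worktop.
- stand_red_hinge (a point): Middle of stand_red's hinge line, which runs along the stand's y axis 55 mm above the worktop, between aluminium cheeks at y +-38 mm (tops 63 mm above the worktop). Rests under the flag at x +-45 mm. The hinge is stiff: the flag stays at any angle it is left at.
- flag_red (a joint): Flag angle on stand_red, rad: 0 = flat towards the stand's -x, yellow face up; 1.57 upright; 3.14 = flipped, flat towards +x, green face up (hard stops at 0 and 3.14). Starts at 0 to 0.2. Black plate 60 mm wide (along the hinge), 70 long, 5 thick, one face yellow, one green. When flat its mid-plane is 55 mm above the worktop. Pressing it down takes about 1 N.
- flag_red_lever (a point): Tip of the black thumb lever of stand_red's flag: a tab 24 mm wide (along the hinge), 5 to 7 thick, standing 38 mm square off the yellow face at the hinge line; it turns with the flag. With the flag flat it points up; pushing it level towards the stand's +x (1 to 2 N) swings the flag up by the same angle. With the flag flipped it hangs down.
- flag_red_edge (a point): Middle of the free edge of stand_red's flag, a bead 8 mm thick, 70 mm from the hinge line; moves with the flag. Once the flag is well up, pushing this end level towards the stand's +x from its green side takes it over upright.
- vial_red_band: Brown glass vial with blue cap and a red band, 24 mm across, 73 mm tall, standing loose in the socket of stand_red. Origin: centre of its underside.
- stand_white: Loose flag stand (1 kg, rubber feet) holding the white-banded vial; both stands look alike. Grey base: x -85 to 85, y -45 to 90 mm, top 11 mm above the worktop. Origin: on the worktop below the hinge middle; z up; turned up to 0.8 rad either way. Flag lies towards the stand's -x at first, +x when flipped. White vial socket at x 0, y 68 mm; vial cap 84 mm above the worktop.
- stand_white_hinge (a point): Middle of stand_white's hinge line, which runs along the stand's y axis 55 mm above the worktop, between aluminium cheeks at y +-38 mm (tops 63 mm above the worktop). Rests under the flag at x +-45 mm. The hinge is stiff: the flag stays at any angle it is left at.
- flag_white (a joint): Flag angle on stand_white, rad: 0 = flat towards the stand's -x, yellow face up; 1.57 upright; 3.14 = flipped, flat towards +x, green face up (hard stops at 0 and 3.14). Starts at 0 to 0.2. Black plate 60 mm wide (along the hinge), 70 long, 5 thick, one face yellow, one green. When flat its mid-plane is 55 mm above the worktop. Pressing it down takes about 1 N.
- flag_white_lever (a point): Tip of the black thumb lever of stand_white's flag: a tab 24 mm wide (along the hinge), 5 to 7 thick, standing 38 mm square off the yellow face at the hinge line; it turns with the flag. With the flag flat it points up; pushing it level towards the stand's +x (1 to 2 N) swings the flag up by the same angle. With the flag flipped it hangs down.
- flag_white_edge (a point): Middle of the free edge of stand_white's flag, a bead 8 mm thick, 70 mm from the hinge line; moves with the flag. Once the flag is well up, pushing this end level towards the stand's +x from its green side takes it over upright.
- vial_white_band: Brown glass vial with blue cap and a white band, 24 mm across, 73 mm tall, standing loose in the socket of stand_white. Origin: centre of its underside.
- tape: Roll of beige masking tape lying flat, 98 mm across, 25 mm high; origin: centre of its underside. To be left alone.
- column: Beige rod-shaped chromatography column lying flat, 43 x 128 x 19 mm; origin: centre of its underside. To be left alone.
Things that resemble listed ones, but are neither listed nor needed, are in the scene too. What is shaped like the vial_white_band but purple is not meant.

How it is judged:
By the outcome, as a careful person would: the job done as asked, in the order asked, and still so for the second after the job is handed in, with the robot touching nothing.
It also fails if it takes over 48 s, if anything falls off the work surface, if the arm or the gripper's body presses on something with over 40 N, if the wrist force passes 120 N, or if a joint passes its speed limit or range.

### The arm

A 7-joint arm with a two-finger parallel gripper is mounted at the origin on a cart in front of the work surface, level with it; the furniture and walls round the work are solid. World frame = base frame: x ahead of the robot, y to its left, z up, the work surface at z = 0. Lengths are in m, angles in degrees, forces in N, time in s.
With the tool pointing down it reaches from about 0.35 to 0.9 m from the base axis. Payload 8.1 kg.
Tool frame: the origin (TCP) lies midway between the tips of the shut fingers; the grasp point (between the pads) lies robot.grasp_offset behind it (robot.grasp_offset is the distance from the TCP to the grasp point, in m); z points along the fingers, y is the direction in which the jaws open and shut (so a half turn about z gives the same grasp; the last joint's range is limited). The gripper opens to 92 mm and grips with 3 to 60 N. Pads are 19 mm wide; open, the fingers measure 130 mm over their backs; the gripper's body (75 mm by 190 mm) begins 47 mm behind the grasp point.
Start: joints at [59.152, 24.895, 1.432, 90.138, -0.665, 64.973, -4.303], TCP at [0.264, -0.567, 0.227] pointing down, gripper open.
Joint ranges: [-149.89, 149.89], [-25.12, 119.58], [-72.63, 75.52], [4.76, 147.25], [-75.54, 255.54], [6.69, 114.76], [-157.13, 157.13]. Speed limits (degrees/s): [127.2, 127.2, 172.46, 172.46, 180, 180, 180].

### API

Orientations are given as a 3x3 rotation matrix whose columns are the frame's x, y, z axes.
In Python, from bench import robot, optics, job_done gives the robot as it stands.
- The arm moves only by the tool drive_tool, never from a script. Its argument "increments" is a list of rows, each a list of 4 numbers: the shift along the tool's x, y, z normalised to -1 to 1, where 1 is 0.25 m, then the turn about the tool's z normalised to -1 to 1, where 1 is pi/2 rad. In form: [[dx, dy, dz, roll], ...]. A call has 1 to 12 rows; each row is the pose to reach, as a shift and turn from the pose commanded when the call began, along the tool's axes at that moment; what a row does not reach only later rows make up. A row lasts 1/8 s, in which the tool goes at most 62.5 mm and 10.7 degrees, less where a joint would pass 70% of its speed; a pose out of reach is approached as far as the arm can. A call with a number of a shift or a turn outside -1 to 1 is refused whole. A call with a gripper value outside its range is refused whole. "hand" is the closure, from 0 (fully open) to 1 (shut), set as the call begins (left out, the last holds). The fingers move at their own pace and stop on an object; "force" is the grip in N (left out, the last holds). Time passes only in rows, so rows that repeat a pose let the fingers close. It gives the time, the measured TCP pose, the force and the opening at its end, in the units of the state.
- robot.sense(): the state, without advancing time (a new reading comes with each control period).
- optics.snapshot(name): name is "scene" or "top"; returns a dict with "pixels" (420x560x3 uint8, blue, green, red), "intrinsics" (3x3 intrinsics, pixels), "k1" (the pictures are not rectified: a ray, as slopes to the right and down, at radius r is drawn at 1 + k1 r^2 times it, then the intrinsics apply), "R" (3x3) and "t" (3): a world point X has camera coordinates R X + t. Camera axes: x right, y down, z forward; pixel columns grow to the right and rows downward; lengths in m; the calibration is good to about 2 mm. A picture is of the moment at which its call begins. There is no depth.
- job_done(): hands the job in, once; it reports no verdict.
Trained networks look in a picture, given as the dict that the camera call returned (one of the last four; its "shot" number tells which), for a name from the list of things; names that differ only in an ending like _2 or _b are one class to them, and where a whole thing is asked for, a point or a joint stands for the part that bears it (a point fixed in the world has none). Each returns a list of dicts, best first, with "confidence" (0 to 1); they miss things now and then, are a little off and sometimes report something else, mostly with a low value. They report only what shows in the picture. A call takes as long as a camera call. They do not tell look-alikes from the thing itself.
- optics.outline_of(picture, query): "mask" (420x560 bool, what is visible of it) and "box" ([centre column, centre row, width, height] in pixels, round what is visible of it).
The state is a dict: "time": time; "joint_pos": joint angles; "qvel": joint speeds; "effort": joint torques, N m; "ee_pos": TCP position; "tcp_rot": TCP orientation; "ft_force": force on the tool from outside, world axes, zero at the start; "torque": the same for the moment, N m; "opening": finger opening in m.
Only numpy, scipy, OpenCV 4.12 (cv2) and the standard library are available. Lean on these libraries where they do the work, as an engineer would, in place of code of your own. Each camera call takes 0.05 s, during which the arm holds its last target. There are 200 camera calls.

## Working session

There is one attempt and no reset: what is moved stays moved. The work goes in short steps, Python scripts to look and compute and a tool call to move; the robot and the scene stay as the last step left them, time stands still between calls to the robot, and variables do not carry over. Pictures are saved under pics/ and viewed, about 8 in all and at most 12, crops included, and the job is handed in when it is done.

Besides the shell and the picture viewer there is one more tool, called after "Request:" as a command line: name --pt "numbers of a row" for each row, then --argument value for the rest. drive_tool: Moves the arm, as the interface text tells. Scaled input: -1 to 1 covers 0.25 m each way for a shift and pi/2 rad each way for a turn. Its arguments: {"type":"object","properties":{"increments":{"type":"array","items":{"type":"array","items":{"type":"number"}}},"hand":{"type":"number"},"force":{"type":"number"}},"required":["increments"]}

```bash
mkdir -p pics; ls
python3 - <<'E'
from bench import robot, optics
import cv2, numpy as np
for n in ["scene","top"]:
    p=optics.snapshot(n); cv2.imwrite(f"pics/{n}0.png",p["pixels"])
    print(n,p["intrinsics"].tolist() if hasattr(p["intrinsics"],'tolist') else p["intrinsics"],p["k1"],np.round(p["R"],3).tolist(),np.round(p["t"],3).tolist())
    for q in ["stand_red","vial_red_band","flag_red","flag_red_lever"]:
        print(q,[(round(d["confidence"],2),np.round(d["box"]).tolist()) for d in optics.outline_of(p,q)])
s=robot.sense(); print({k:np.round(v,3).tolist() for k,v in s.items()}, robot.grasp_offset)
E
```

```text
pics
scene [[413.54398872512934, 0.0, 283.88851592461845], [0.0, 413.54398872512934, 214.59115508623375], [0.0, 0.0, 1.0]] -0.037386139662024157 [[-0.727, -0.687, -0.025], [-0.286, 0.336, -0.897], [0.624, -0.645, -0.441]] [0.369, 0.247, 0.805]
stand_red [(0.73, [185.0, 256.0, 11.0, 23.0]), (0.65, [311.0, 217.0, 68.0, 44.0]), (0.57, [322.0, 202.0, 27.0, 20.0])]
vial_red_band [(0.49, [295.0, 213.0, 10.0, 22.0])]
flag_red [(0.85, [322.0, 203.0, 30.0, 19.0])]
flag_red_lever [(0.69, [323.0, 205.0, 28.0, 21.0]), (0.53, [296.0, 211.0, 9.0, 22.0])]
top [[429.3155184906535, 0.0, 281.8431636716239], [0.0, 429.3155184906535, 210.98419689488298], [0.0, 0.0, 1.0]] 0.003172232344209487 [[0.029, -0.999, 0.026], [-0.995, -0.031, -0.093], [0.094, -0.023, -0.995]] [-0.077, 0.527, 1.469]
stand_red [(0.89, [313.0, 201.0, 43.0, 48.0]), (0.34, [319.0, 210.0, 19.0, 23.0])]
vial_red_band [(0.43, [300.0, 201.0, 5.0, 8.0])]
flag_red [(0.85, [321.0, 209.0, 20.0, 20.0])]
flag_red_lever [(0.95, [320.0, 211.0, 20.0, 25.0])]
{'time': 0.5, 'joint_pos': [59.15, 24.896, 1.432, 90.142, -0.665, 64.972, -4.302], 'qvel': [-0.03, -0.155, -0.05, 0.032, 0.009, 0.043, 0.006], 'effort': [-0.001, -66.715, 0.983, -31.458, -0.061, 0.034, 0.0], 'ee_pos': [0.264, -0.567, 0.227], 'tcp_rot': [[0.907, 0.422, -0.0], [0.422, -0.907, 0.0], [-0.0, -0.0, -1.0]], 'ft_force': [-0.33, -0.111, 0.574], 'torque': [-0.041, 0.022, 0.012], 'opening': 0.092} 0.0188
```

Run:
```python
import cv2, numpy as np
a=cv2.imread("pics/scene0.png");b=cv2.imread("pics/top0.png")
cv2.imwrite("pics/a.png",cv2.resize(a,(800,600),interpolation=cv2.INTER_CUBIC))
cv2.imwrite("pics/b.png",cv2.resize(b,(800,600),interpolation=cv2.INTER_CUBIC))
```

```text
(no output)
```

View pics/a.png

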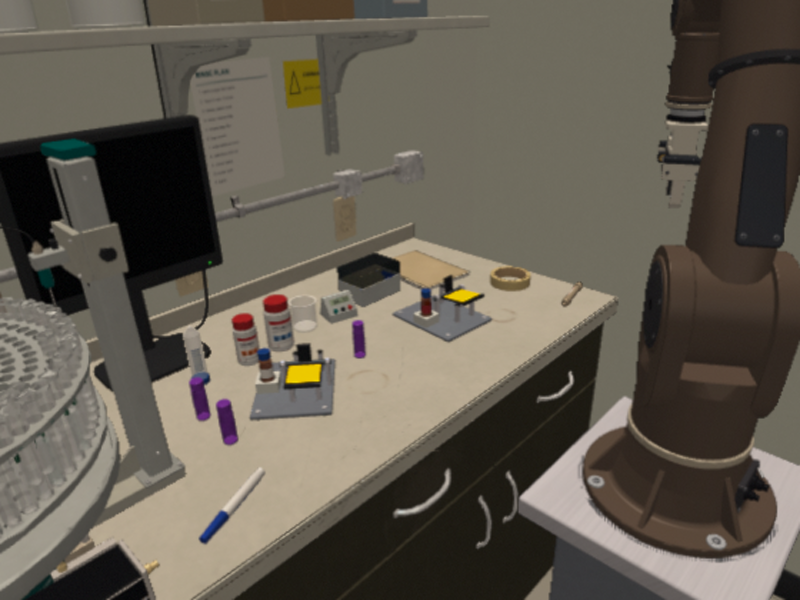

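View pics/b.png

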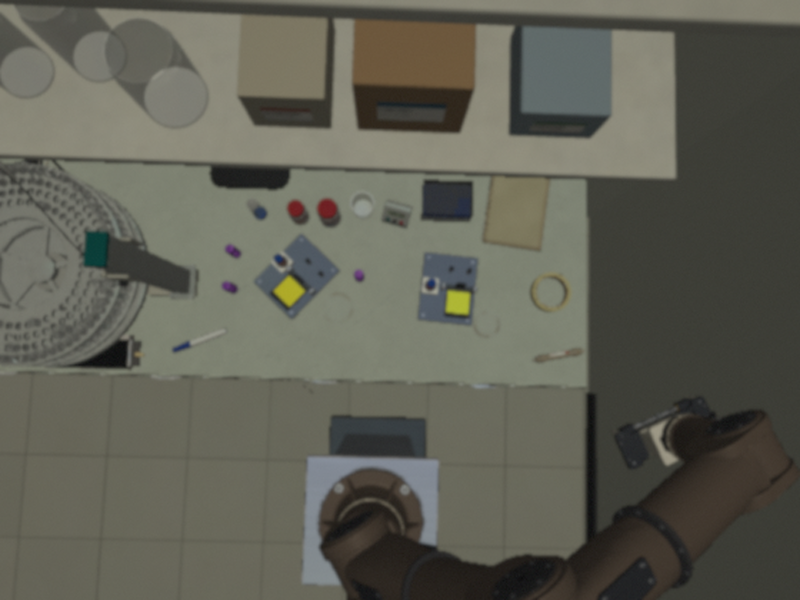

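Run:
```python
import cv2, numpy as np
a=cv2.imread("pics/scene0.png");b=cv2.imread("pics/top0.png")
f=lambda im,x,y,w,h,s:cv2.resize(im[y:y+h,x:x+w],None,fx=s,fy=s,interpolation=cv2.INTER_CUBIC)
A=f(a,270,185,80,60,5);B=f(a,170,230,80,60,5);C=f(b,283,170,60,60,5);D=f(b,175,160,64,60,5)
im=np.zeros((600,800,3),np.uint8)
im[:300,:400]=A;im[:300,400:]=B;im[300:,:300]=C;im[300:,400:720]=D
cv2.imwrite("pics/c.png",im)
```

```text
(no output)
```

View pics/c.png

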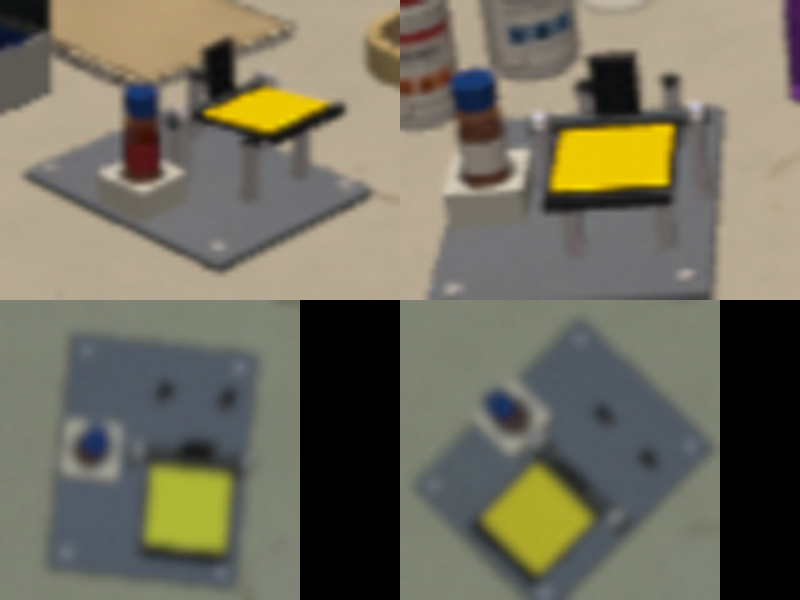

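```bash
cat > h.py <<'E'
import numpy as np, cv2
from scipy.optimize import least_squares
def proj(p,X):
    c=np.atleast_2d(X)@np.array(p["R"]).T+np.array(p["t"]); s=c[:,:2]/c[:,2:]
    s=s*(1+p["k1"]*(s**2).sum(1,keepdims=True)); K=np.array(p["intrinsics"])
    return s@K[:2,:2].T+K[:2,2]
def stand(q,P):
    c,s=np.cos(q[2]),np.sin(q[2]); P=np.atleast_2d(np.array(P,float))
    return P@np.array([[c,s,0],[-s,c,0],[0,0,1]])+[q[0],q[1],0]
def tip(a,l=.040): return [l*np.sin(a),0,.055+l*np.cos(a)]
def edge(a,y=0,l=.070): return [-l*np.cos(a),y,.055+l*np.sin(a)]
E
cat > fit.py <<'E'
from h import *; from bench import optics
S=optics.snapshot("scene");T=optics.snapshot("top")
B=[[.085,.09,.011],[.085,-.045,.011],[-.085,-.045,.011],[-.085,.09,.011]]
top=np.array([[70,335],[257,355],[235,590],[48,570]])/5+[283,110]-.4
sc=np.array([[25,175],[372,190],[220,268]])/5+[270,185]-.4
cap=np.array([[92,440]])/5+[283,110]-.4; capS=np.array([[141,88]])/5+[270,185]-.4
V=[[0,.068,.084]]
ltS=np.array([[221,44]])/5+[270,185]-.4
eS=np.array([[270,139]])/5+[270,185]-.4
def res(q,full=False):
    r=np.vstack([proj(T,stand(q,B))-top, proj(S,stand(q,[B[0],B[2],B[3]])) - sc[[0,1,2]] if 0 else proj(S,stand(q,[B[3],B[2],B[0]]))-sc[[2,1,0]], proj(T,stand(q,V))-cap, proj(S,stand(q,V))-capS, proj(S,stand(q,tip(q[3])))-ltS])
    return r if full else r.ravel()
o=least_squares(res,[.45,-.15,0,.1],loss="soft_l1")
print(np.round(o.x,4)); print(np.round(res(o.x,1),1).tolist())
E
python3 fit.py
```

```text
[ 0.5638 -0.1933 -0.0712 -0.0251]
[[-0.2, -0.1], [0.2, -0.1], [0.3, 0.5], [-0.5, 0.6], [-0.4, -0.5], [0.2, -0.5], [-1.1, -0.9], [0.7, 0.7], [-0.3, 0.9], [0.1, -0.3]]
```

```bash
cat > go.py <<'E'
from h import *; from bench import robot; import sys
Q=[.5638,-.1933,-.0712]
s=robot.sense(); R=np.array(s["tcp_rot"]); e=np.array(s["ee_pos"])
c,si=np.cos(Q[2]),np.sin(Q[2]); d=e[:2]-Q[:2]
print("t",s["time"],"stand xyz mm",np.round([1e3*(c*d[0]+si*d[1]),1e3*(-si*d[0]+c*d[1]),1e3*e[2]],1),"F",np.round(s["ft_force"],2),"yaw err deg",round(np.degrees(np.arctan2(R[1,0],R[0,0])-Q[2]),2))
if len(sys.argv)>1:
    g=stand(Q,[list(map(float,sys.argv[1:4]))])[0]; print("units",np.round(R.T@(g-e)/.25,3))
E
python3 go.py -.042 -.002 .15
```

```text
t 0.6 stand xyz mm [-272.6 -393.7  226.8] F [-0.11  0.82 -0.52] yaw err deg 29.05
units [ 1.567 -0.922  0.307]
```

In crop c.png, the red-banded vial stands on the right-hand stand. Candidates, in original scene pixels:
- Red-banded vial at (298, 213), on the right stand. Its flag is at (322, 203). This is my choice.
- White-banded vial at (186, 256), on the left stand. Leave it.
- Purple vials at (250, 237), (140, 278) and (158, 295). Leave them.

The pose fit for the red stand leaves residuals of about 0.5 px.

Request:
drive_tool --pt "0.13 -0.08 0 0.06" --pt "0.26 -0.16 0 0.12" --pt "0.4 -0.24 0 0.18" --pt "0.53 -0.31 0 0.24" --pt "0.66 -0.39 0 0.3" --pt "0.8 -0.47 0 0.323" --pt "0.8 -0.47 0 0.323" --pt "0.8 -0.47 0 0.323" --hand 1 --force 20

```text
time: 1.6
ee_pos: [0.3953, -0.3761, 0.2269]
tcp_rot: [[0.997, -0.071, -0.0], [-0.071, -0.997, -0.001], [-0.0, 0.001, -1.0]]
ft_force: [-0.3, -1.2, -0.0]
opening: 0.0165
```

```bash
python3 go.py -.042 -.002 .15
```

```text
t 1.6 stand xyz mm [-155.1 -194.4  226.9] F [-0.35 -1.15 -0.  ] yaw err deg -0.01
units [ 0.452 -0.77   0.307]
```

Now above the near half of the flag, staying high.

Request:
drive_tool --pt "0.08 -0.13 0 0" --pt "0.15 -0.26 0 0" --pt "0.23 -0.39 0 0" --pt "0.3 -0.52 0.05 0" --pt "0.38 -0.65 0.1 0" --pt "0.452 -0.77 0.2 0" --pt "0.452 -0.77 0.3 0" --pt "0.452 -0.77 0.307 0" --pt "0.452 -0.77 0.307 0"

```text
time: 2.72
ee_pos: [0.5219, -0.1933, 0.1506]
tcp_rot: [[0.997, -0.074, 0.0], [-0.074, -0.997, -0.001], [0.0, 0.001, -1.0]]
ft_force: [1.0, 0.3, 0.4]
opening: 0.0003
```

```bash
python3 go.py -.03 -.002 .075
python3 - <<'E'
from bench import optics; import cv2, numpy as np
f=lambda im,x,y,w,h,s:cv2.resize(im[y:y+h,x:x+w],None,fx=s,fy=s,interpolation=cv2.INTER_CUBIC)
a=optics.snapshot("scene")["pixels"]
cv2.imwrite("pics/d.png",f(a,260,140,110,110,5))
E
```

```text
t 2.725 stand xyz mm [-41.8  -3.  150.6] F [0.99 0.29 0.42] yaw err deg -0.15
units [ 0.047 -0.004  0.303]
```

View pics/d.png

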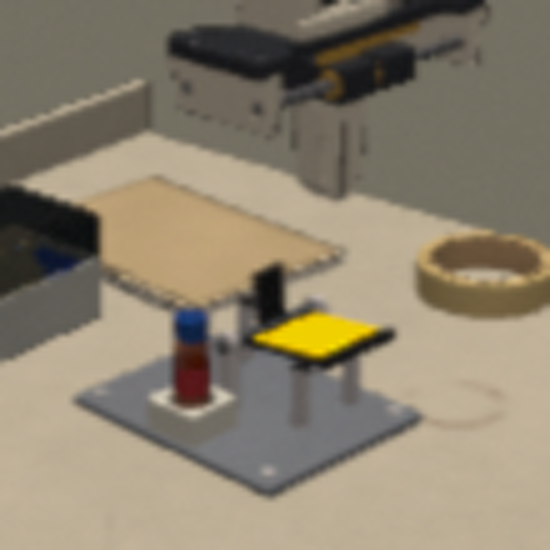

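Request:
drive_tool --pt "0.047 -0.004 0.1 0" --pt "0.047 -0.004 0.2 0" --pt "0.047 -0.004 0.27 0" --pt "0.047 -0.004 0.303 0" --pt "0.047 -0.004 0.303 0" --pt "0.047 -0.004 0.303 0"

```text
time: 3.52
ee_pos: [0.5344, -0.192, 0.0752]
tcp_rot: [[0.997, -0.072, 0.002], [-0.072, -0.997, -0.0], [0.002, 0.0, -1.0]]
ft_force: [-1.0, 0.5, 0.9]
opening: 0.0002
```

```bash
python3 go.py .014 -.002 .075
```

```text
t 3.525 stand xyz mm [-29.4  -0.8  75.2] F [-1.03  0.46  0.86] yaw err deg -0.05
units [0.174 0.005 0.001]
```

Request:
drive_tool --pt "0.02 0 0 0" --pt "0.04 0 0 0" --pt "0.055 0 0 0" --pt "0.07 0 0 0" --pt "0.085 0 0 0" --pt "0.1 0 0 0" --pt "0.115 0 0 0" --pt "0.13 0 0 0" --pt "0.145 0 0 0" --pt "0.16 0 0 0" --pt "0.175 0 0 0" --pt "0.175 0 0 0"

```text
time: 5.03
ee_pos: [0.5781, -0.1948, 0.0743]
tcp_rot: [[0.997, -0.071, 0.001], [-0.071, -0.997, -0.0], [0.001, 0.0, -1.0]]
ft_force: [-0.6, -1.2, 0.6]
opening: 0.0006
```

```bash
python3 go.py .014 -.002 .155
python3 - <<'E'
from bench import optics; import cv2, numpy as np
f=lambda im,x,y,w,h,s:cv2.resize(im[y:y+h,x:x+w],None,fx=s,fy=s,interpolation=cv2.INTER_CUBIC)
a=optics.snapshot("scene")["pixels"]
cv2.imwrite("pics/e.png",f(a,260,140,110,110,5))
E
```

```text
t 5.025 stand xyz mm [14.3 -0.5 74.3] F [-0.6  -1.15  0.57] yaw err deg -0.02
units [-0.001  0.006 -0.323]
```

View pics/e.png

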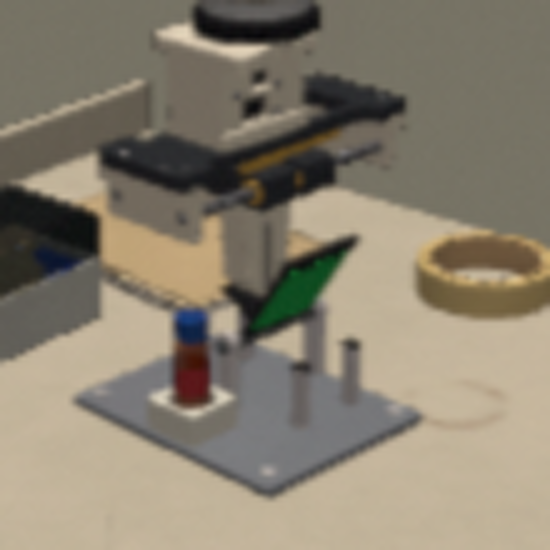

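The flag is up at about 50 to 55°, with the green face towards the camera. The stand and vial haven't moved. Next I go over the top to the green side.

Request:
drive_tool --pt "0 0 -0.12 0" --pt "0 0 -0.25 0" --pt "0 0 -0.34 0" --pt "-0.12 0 -0.34 0" --pt "-0.25 0 -0.34 0" --pt "-0.376 0 -0.34 0" --pt "-0.376 0 -0.34 0" --pt "-0.376 0 -0.22 0" --pt "-0.376 0 -0.12 0" --pt "-0.376 0 -0.063 0" --pt "-0.376 0 -0.063 0" --pt "-0.376 0 -0.063 0"

```text
time: 6.58
ee_pos: [0.4845, -0.1882, 0.0907]
tcp_rot: [[0.997, -0.072, 0.001], [-0.072, -0.997, -0.0], [0.001, 0.0, -1.0]]
ft_force: [-0.5, -0.4, 0.4]
opening: 0.0001
```

```bash
python3 go.py -.012 -.001 .09
```

```text
t 6.575 stand xyz mm [-79.5  -0.5  90.7] F [-0.53 -0.42  0.44] yaw err deg -0.03
units [0.27  0.002 0.003]
```

Request:
drive_tool --pt "0.06 0 0 0" --pt "0.12 0 0 0" --pt "0.15 0 0 0" --pt "0.18 0 0 0" --pt "0.21 0 0 0" --pt "0.24 0 0 0" --pt "0.27 0 0 0" --pt "0.3 0 0 0" --pt "0.33 0 0 0" --pt "0.36 0 0 0" --pt "0.38 0 0 0" --pt "0.4 0 0 0"

```text
time: 8.07
ee_pos: [0.5838, -0.1952, 0.09]
tcp_rot: [[0.997, -0.072, 0.0], [-0.072, -0.997, -0.0], [0.0, 0.0, -1.0]]
ft_force: [-0.1, -0.7, 0.5]
opening: 0.0007
```

```bash
python3 go.py .04 -.001 .085
python3 - <<'E'
from bench import optics; import cv2, numpy as np
f=lambda im,x,y,w,h,s:cv2.resize(im[y:y+h,x:x+w],None,fx=s,fy=s,interpolation=cv2.INTER_CUBIC)
a=optics.snapshot("scene")["pixels"]
cv2.imwrite("pics/f.png",f(a,260,140,110,110,5))
E
```

```text
t 8.075 stand xyz mm [20.  -0.5 90. ] F [-0.14 -0.68  0.52] yaw err deg -0.02
units [0.08  0.002 0.02 ]
```

View pics/f.png

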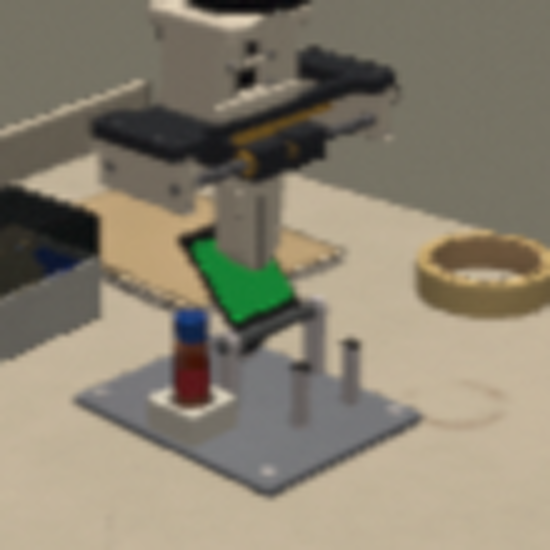

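The flag is over upright, leaning to +x at about 130 to 135°. Next I push it further and press it down.

Request:
drive_tool --pt "0.03 0 0 0" --pt "0.06 0 0 0" --pt "0.09 0 0 0" --pt "0.1 0 0.02 0" --pt "0.11 0 0.04 0" --pt "0.11 0 0.06 0" --pt "0.11 0 0.08 0" --pt "0.11 0 0.1 0" --pt "0.11 0 0.11 0" --pt "0.11 0 0.12 0" --pt "0.11 0 0.12 0"

```text
time: 9.5
ee_pos: [0.6107, -0.1971, 0.0598]
tcp_rot: [[0.997, -0.072, -0.0], [-0.072, -0.997, 0.0], [-0.0, -0.0, -1.0]]
ft_force: [0.0, -0.2, 0.2]
opening: 0.0008
```

```bash
python3 go.py .048 -.001 .0575
```

```text
t 9.5 stand xyz mm [47.1 -0.5 59.8] F [ 0.   -0.24  0.15] yaw err deg -0.02
units [0.004 0.002 0.009]
```

Request:
drive_tool --pt "0 0 0.004 0" --pt "0 0 0.006 0" --pt "0 0 0.008 0" --pt "0 0 0.01 0" --pt "0 0 0.01 0"

```text
time: 10.12
ee_pos: [0.611, -0.1972, 0.0578]
tcp_rot: [[0.997, -0.072, 0.0], [-0.072, -0.997, -0.0], [0.0, 0.0, -1.0]]
ft_force: [-1.9, 0.2, 4.1]
opening: 0.0006
```

Request:
drive_tool --pt "0 0 0.002 0" --pt "0 0 0.002 0"

```text
time: 10.38
ee_pos: [0.611, -0.1971, 0.0576]
tcp_rot: [[0.997, -0.072, 0.0], [-0.072, -0.997, -0.0], [0.0, 0.0, -1.0]]
ft_force: [-1.6, 0.6, 8.5]
opening: 0.0003
```

Request:
drive_tool --pt "0 0 0.002 0" --pt "0 0 0.002 0"

```text
time: 10.62
ee_pos: [0.6111, -0.1972, 0.0575]
tcp_rot: [[0.997, -0.072, 0.001], [-0.072, -0.997, -0.0], [0.001, 0.0, -1.0]]
ft_force: [-4.1, 0.6, 11.7]
opening: 0.0004
```

The force rises against a hard stop at z = 57.5 mm, so the flag is flat. I retreat straight up and check.

Request:
drive_tool --pt "0 0 -0.02 0" --pt "0 0 -0.08 0" --pt "0 0 -0.2 0" --pt "0 0 -0.35 0" --pt "0 0 -0.5 0" --pt "-0.15 0.15 -0.6 0" --pt "-0.3 0.35 -0.65 0" --pt "-0.45 0.55 -0.65 0" --pt "-0.6 0.75 -0.65 0" --pt "-0.6 0.9 -0.65 0" --pt "-0.6 0.9 -0.65 0" --pt "-0.6 0.9 -0.65 0"

```text
time: 12.12
ee_pos: [0.4456, -0.41, 0.2193]
tcp_rot: [[0.997, -0.071, 0.0], [-0.071, -0.997, 0.001], [0.0, -0.001, -1.0]]
ft_force: [0.5, 0.2, 0.3]
opening: 0.0002
```

```bash
python3 go.py; sed -i 's/^o=/import sys\n#o=/;s/^print.*//' fit.py
python3 - <<'E'
from h import *; from bench import optics
f=lambda im,x,y,w,h,s:cv2.resize(im[y:y+h,x:x+w],None,fx=s,fy=s,interpolation=cv2.INTER_CUBIC)
S=optics.snapshot("scene");T=optics.snapshot("top");a=S["pixels"];b=T["pixels"]
im=np.zeros((600,800,3),np.uint8)
im[:300,:400]=f(a,270,185,80,60,5);im[:300,400:]=f(a,170,230,80,60,5);im[300:,:300]=f(b,283,170,60,60,5);im[300:,400:720]=f(b,175,160,64,60,5)
cv2.imwrite("pics/g.png",im)
for n,p in (("scene",a),("top",b)):
    o=cv2.imread(f"pics/{n}0.png").astype(int)
    print(n,"diff px in white stand / base-edge areas", [(int((abs(p[y:y+h,x:x+w].astype(int)-o[y:y+h,x:x+w]).max(2)>40).sum())) for x,y,w,h in ([(170,230,80,60),(285,200,30,40)] if n=="scene" else [(175,160,64,60),(290,175,20,50)])])
Q=[.5638,-.1933,-.0712]
c=np.array([[x,y,.0575] for x,y in[(0.01,.025),(.065,.025),(.065,-.025),(.01,-.025)]])
print("expected green quad, scene crop", np.round((proj(S,stand(Q,c))-[270,185]+.4)*5).tolist(),"top", np.round((proj(T,stand(Q,c))-[283,110]+.4)*5).tolist())
E
```

```text
t 12.125 stand xyz mm [-102.5 -224.5  219.3] F [0.46 0.21 0.34] yaw err deg 0.01
scene diff px in white stand / base-edge areas [0, 140]
top diff px in white stand / base-edge areas [0, 0]
expected green quad, scene crop [[179.0, 106.0], [116.0, 80.0], [173.0, 57.0], [236.0, 82.0]] top [[157.0, 440.0], [164.0, 361.0], [236.0, 369.0], [229.0, 448.0]]
```

View pics/g.png

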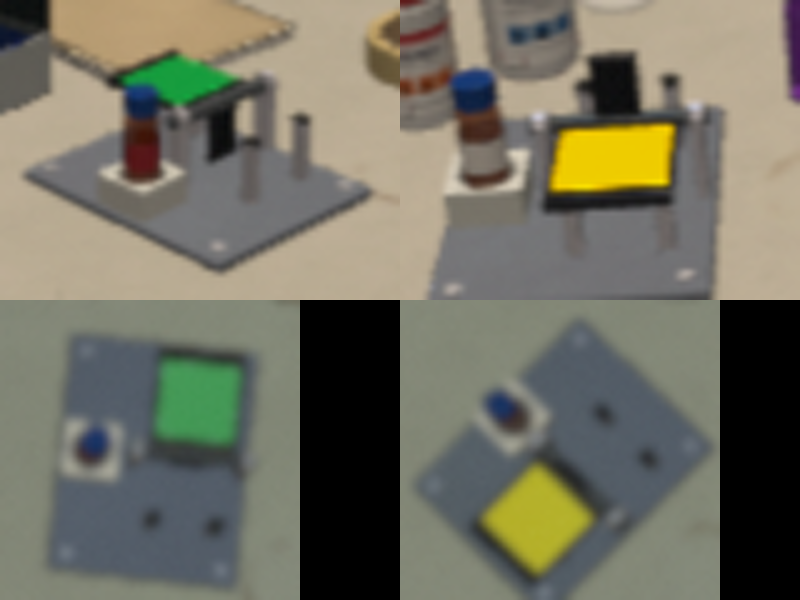

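The green face is up and flat on the predicted spot, and the lever hangs down. The stand's corners and the vial are where they were, and the white stand is unchanged, so I hand in.

```bash
python3 -c "from bench import job_done; print(job_done())"
```

```text
the job is handed in; nothing more can be done
None
```

The flag on the red-banded vial's stand now lies flat with green up, and I handed the job in at about 12 s of the 48 s allowed. With shut fingers I pushed its lever to swing the flag up to about 55°. I then pushed the free end over upright from the green side and pressed it down.

**Flag flat:** Pressing met a hard stop at 57.5 mm, the height given for a flat flag. The peak force I read there was about 12 N, well above the roughly 1 N the flag needs, but it went onto the hard stop. The last pictures show the green face where the fit predicts it, with the lever hanging down.

**Nothing else disturbed:** The red stand's base corners and vial look the same as before. The white stand's crops show no changed pixels in either camera. One scene region on the red stand showed 140 changed pixels, which I put down to the flag now lying behind the vial there. I did not compare the tape, column or other loose items pixel by pixel, but the arm passed well above them.

**At hand-in:** The arm was clear, with the tool 0.22 m up and the force reading near zero. No check failed.

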